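Unlock the spare-thermometer case

ROBOT

A 6-joint arm with a two-finger parallel gripper is mounted at the origin on the work surface. World frame = base frame: x ahead of the robot, y to its left, z up, the work surface at z = 0. Lengths are in m, angles in rad, forces in N, time in s.
With the tool pointing down it reaches from about 0.35 to 0.85 m from the base axis. Payload 8.1 kg.
Tool frame: the origin (TCP) lies on the centre line of the jaws, within the pads' length; the fingertips stand 8 mm ahead of it and the grasp point (between the pads) lies 11 mm behind it; z points along the fingers, y is the line along which they close (so a half turn about z gives the same grasp; the last joint's range is limited). The gripper opens to 93 mm and grips with 3 to 60 N. Pads are 15 mm wide; open, the fingers measure 128 mm over their backs; the gripper's body (75 mm by 188 mm) begins 65 mm behind the grasp point.
Start: joints at [-1.405, 0.13, 1.488, -0, 1.523, -0.085], TCP at [0.149, -0.581, 0.227] pointing down, gripper open.
Joint ranges: [-2.96, 2.96], [-0.89, 2.26], [0.02, 2.5], [-1.34, 4.48], [0, 2.73], [-2.66, 2.66]. Speed limits (rad/s): [2.39, 2.39, 2.79, 3.14, 3.14, 3.14].

INTERFACE

Orientations are given as a 3x3 rotation matrix whose columns are the frame's x, y, z axes.
In Python, from workcell import ctrl gives the robot as it stands.
- The arm moves only by the tool apply_moves, never from a script. Its argument "targets" is a list of rows, each a list of 4 numbers: the shift along the tool's x, y, z as a fraction of full scale, then the turn about the tool's z as a fraction of full scale. A call has 1 to 20 rows; each row is the pose to reach, as a shift and turn from the pose commanded when the call began, along the tool's axes at that moment; what a row does not reach only later rows make up. Full scale, the value 1, is 0.08 m for a shift and 90 degrees for a turn. A row lasts 1/10 s, in which the tool goes at most 50 mm and 8.59 degrees, less where a joint would pass 70% of its speed; a pose out of reach is approached as far as the arm can. A call with a number of a shift or a turn outside -1 to 1 is refused whole. A call with a gripper value outside its range is refused whole. "jaw" is the finger opening in mm, from 0 to 93, set as the call begins (left out, the last holds). The fingers move at their own pace and stop on an object; "newtons" is the grip in N (left out, the last holds). Time passes only in rows, so rows that repeat a pose let the fingers close. It gives the time, the measured TCP pose, the force, the opening and the grip force at its end, in the units of the state.
- ctrl.state(): the state, without advancing time (a new reading comes with each control period).
- ctrl.get_image(name): name is "side" or "top"; returns a dict with "frame" (480x640x3 uint8, blue, green, red), "range_z" (480x640 float32, m along the optical axis (not along the pixel's ray), 0 where there is no reading), "fx", "fy", "cx", "cy" (pixels), "k1" (the pictures are not rectified: a ray, as slopes to the right and down, at radius r is drawn at 1 + k1 r^2 times it, then the intrinsics apply), "rvec" (rotation vector, rad) and "tvec" (3), from world to camera coordinates, as OpenCV has them. Camera axes: x right, y down, z forward; pixel columns grow to the right and rows downward; lengths in m; the calibration is good to about 2 mm. A picture is of the moment at which its call begins.
- ctrl.finish_job(): hands the job in; it is judged then, once.
The state is a dict: "time_s": time; "q": joint angles; "joint_velocities": joint speeds; "tau": joint torques, N m; "eef_pos": TCP position; "ee_rot": TCP orientation; "wrist_force": force on the tool from outside, world axes, zero at the start; "moment": the same for the moment, N m; "width": finger opening in m; "grip_force": force on a finger pad.
Only numpy, scipy, OpenCV 4.12 (cv2) and the standard library are available. Lean on these libraries where they do the work, as an engineer would, in place of code of your own. Each camera call takes 0.05 s, during which the arm holds its last target. There are 200 camera calls.

TASK

Three keys stand in the slotted walnut stand; only the one with the plain oblong paddle head has the flat blade that fits the cam lock on top of the grey instrument case. Put that key fully down into the slot of the brass lock, turn it about 60 degrees clockwise (seen from above) so that the cam tongue swings away from its pin, then draw the key out, leaving the lock turned, and set it aside in the open tin tray.

Things in the scene. Friction and masses are not known exactly. Their poses are not given: they have to be found in the camera images.
- key_paddle: Steel key upright in a slot of the stand (45 mm high, keys 75 mm apart). Oblong head 12 mm thick (x), 36 wide (y), z +6 to +48 mm; round collar 32 mm across, z 0 to +6, lying on the stand; blade 8 x 36 mm, down to z -30 (last 4 mm: 5 x 30). Origin: centre of the collar's underside; z up. Grip the head from above across x. The others have a T-bar head and a round disc head; neither works the lock.
- lock_slot (a point): Centre of the slot at the brass plug's top, 72 mm above the table, on the grey case (150 x 120 x 60 mm); turns with the plug. Slot 44 mm along y, 13 mm along x, 4 mm bevelled mouth, over 30 mm deep; z up. The key goes in with its x along this x, either way round; fully home its collar lies on the plug and its origin is here. It has 0.14 rad of play before it drives the plug.
- lock (a joint): Angle of the lock plug, rad, growing clockwise seen from above: 0 to 0.12 at the start (locked), stop at 1.2. Stays where it is left (friction 0.06 N m). A steel cam tongue on the plug's rim, along the slot's +y, starts beside a steel pin on the case and swings away from it.
- tray: Open dull tin tray, fixed, 180 x 180 mm outside, walls 3 mm thick and 22 mm high, floor 3 mm thick. Origin: centre of its underside, on the table; z up. It stands to the left or right of the case, the stand on the other side.
Things that resemble listed ones, but are neither listed nor needed, are in the scene too. What is shaped like the key_paddle but black or pink is not meant.

How it is judged:
On the way, in this order (a step that is already met when the one before it is completed fails the run):
1. the paddle key is down in the lock's slot (distance between key_paddle and lock_slot below 0.013 m and angle between key_paddle's own z axis and vertical below 0.2 rad), for 0.1 s.
2. with the key in the slot the lock is turned clockwise past 0.7 rad (distance between key_paddle and lock_slot below 0.013 m and value of joint lock above 0.7 rad), for 0.1 s.
At the end, for the whole second after the job is handed in: The lock is left turned clockwise (at least 0.65 rad) and the paddle key lies or stands at rest in the tin tray, its origin within 85 mm of the tray's centre along each of the tray's sides and less than 60 mm above its underside (value of joint lock above 0.65 rad and x of key_paddle in the frame of tray between -0.085 and 0.085 m and y of key_paddle in the frame of tray between -0.085 and 0.085 m and z of key_paddle in the frame of tray below 0.06 m and linear speed of key_paddle below 0.05 m/s); the robot touches nothing.
It also fails if it takes over 58 s, if anything falls off the work surface, if the arm or the gripper's body presses on something with over 40 N, if the wrist force passes 120 N, or if a joint passes its speed limit or range.

## Working session

There is one attempt and no reset: what is moved stays moved. The work goes in short steps, Python scripts to look and compute and a tool call to move; the robot and the scene stay as the last step left them, time stands still between calls to the robot, and variables do not carry over. Pictures are saved under pics/ and viewed, at most 10 in all, crops included, and the job is handed in when it is done.

Besides the shell and the picture viewer there is one more tool, called after "Emit:" as name(argument=value, ...) on one line, values as JSON. apply_moves: Moves the arm, as the interface text tells. Its arguments: {"type":"object","properties":{"targets":{"type":"array","items":{"type":"array","items":{"type":"number"}}},"jaw":{"type":"number"},"newtons":{"type":"number"}},"required":["targets"]}

```bash
mkdir -p pics
cat > h.py <<'E'
import numpy as np,cv2,pickle
from workcell import ctrl
def grab(n,tag):
    d=ctrl.get_image(n); pickle.dump(d,open(f'pics/{tag}.pkl','wb')); cv2.imwrite(f'pics/{tag}.png',d['frame']); return d
def load(tag): return pickle.load(open(f'pics/{tag}.pkl','rb'))
def rays(d,uv):
    uv=np.asarray(uv,float).reshape(-1,2)
    K=np.array([[d['fx'],0,d['cx']],[0,d['fy'],d['cy']],[0,0,1.]])
    n=cv2.undistortPoints(uv.reshape(-1,1,2),K,np.array([d['k1'],0,0,0,0.])).reshape(-1,2)
    R=cv2.Rodrigues(np.array(d['rvec'],float))[0]; t=np.array(d['tvec'],float).ravel()
    return -R.T@t, np.c_[n,np.ones(len(n))], R, t
def onplane(d,uv,z):
    C,n,R,t=rays(d,uv); v=n@R; return C+v*((z-C[2])/v[:,2])[:,None]
def bydepth(d,uv):
    uv=np.asarray(uv).reshape(-1,2); C,n,R,t=rays(d,uv); zz=d['range_z'][uv[:,1].astype(int),uv[:,0].astype(int)]
    return C+(n*zz[:,None])@R
def cloud(d):
    v,u=np.mgrid[0:480,0:640]; return bydepth(d,np.c_[u.ravel(),v.ravel()]).reshape(480,640,3)
E
python3 - <<'E'
from h import *
for n in('top','side'):
    d=grab(n,n+'0'); print(n,rays(d,[[320,240]])[0],d['fx'],d['k1'],onplane(d,[[320,240],[0,240],[320,0]],0).round(3).tolist())
print(ctrl.state())
E
```

```text
top [0.31743257 0.0808727  1.20787275] 537.8882095251483 -0.1239602243031696 [[0.534, 0.08, 0.0], [0.537, 0.849, 0.0], [1.157, 0.076, 0.0]]
side [-0.04031814  0.67304873  0.58863268] 491.1467992304555 -0.002081830425551282 [[0.641, -0.016, 0.0], [1.143, 0.506, 0.0], [4.472, -3.841, 0.0]]
{'time_s': 0.1, 'q': array([-1.40538788e+00,  1.31078038e-01,  1.48916924e+00,  2.64164557e-05,
        1.52297081e+00, -8.53721765e-02]), 'joint_velocities': array([ 0.00049364, -0.0014591 , -0.00344819, -0.00015585, -0.00158672,
       -0.0024725 ]), 'tau': array([ 1.03376598e-03, -5.61344111e+01, -4.93095303e+01,  7.68919266e-02,
        2.90799042e-02, -5.83699762e-05]), 'eef_pos': array([ 0.14886273, -0.58073584,  0.22569749]), 'ee_rot': array([[ 9.68719336e-01,  2.48158800e-01, -2.41609586e-04],
       [ 2.48158862e-01, -9.68718016e-01,  1.60759044e-03],
       [ 1.64886155e-04, -1.61726151e-03, -9.99998679e-01]]), 'wrist_force': array([ 0.34481359,  1.22681914, -0.23528394]), 'moment': array([-0.00948285,  0.03108537,  0.0121193 ]), 'grip_force': 0.0, 'width': 0.0932084354686001}
```

View pics/top0.png

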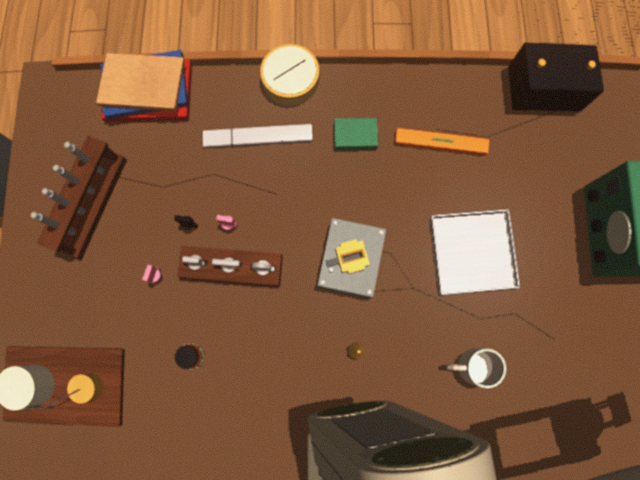

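View pics/side0.png

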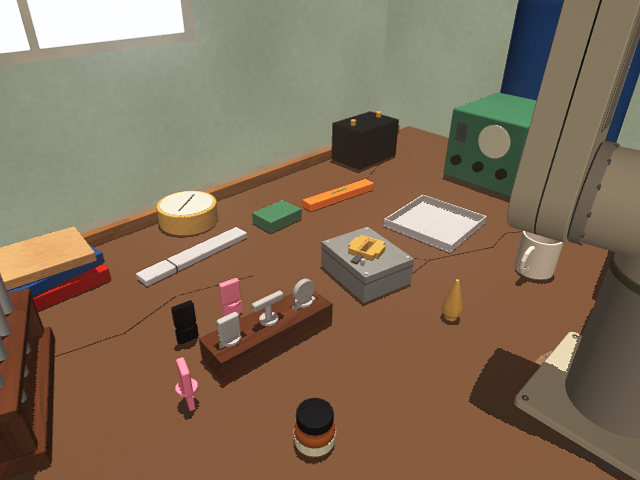

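The top picture shows the stand at (180–282, 247–285), the lock at (352,256) with its tongue at (333,262), and the tray at (475,252).
Candidates for the paddle key: stand keys at top (194,262), (229,265) and (263,267), which are side (229,328) paddle, (268,307) T-bar and (304,292) disc. There are also loose black (185,222) and pink (226,222) and (152,273) paddles, which are not meant. The steel paddle in the stand fits: top (194,262), side (229,328). I'll confirm it in a crop while measuring.

Run:
```python
from h import *
t=load('top0');s=load('side0')
a=cv2.resize(t['frame'][215:315,170:400],None,fx=3.4,fy=3.4,interpolation=cv2.INTER_CUBIC)
b=cv2.resize(s['frame'][220:370,180:430],None,fx=1.9,fy=1.9,interpolation=cv2.INTER_CUBIC)
b=cv2.copyMakeBorder(b[:255],0,0,0,a.shape[1]-b.shape[1],0)
cv2.imwrite('pics/c1.png',np.vstack([a,b]))
def rect(P):
    (c,wh,ang)=cv2.minAreaRect((P[:,:2]*1000).astype(np.float32)); 
    return np.round(c,1),np.round(wh,1),round(ang,1),len(P)
for n,d in(('top',t),('side',s)):
    P=cloud(d); Z=P[...,2]; f=d['frame'].astype(int)
    hsv=cv2.cvtColor(d['frame'],cv2.COLOR_BGR2HSV)
    ok=d['range_z']>0
    box=(slice(240,290),slice(175,290)) if n=='top' else (slice(270,385),slice(195,340))
    Pb=P[box];hb=hsv[box];
    m=(hb[...,1]<70)&(hb[...,2]>70)&ok[box]
    lab=cv2.connectedComponentsWithStats(m.astype(np.uint8))
    for i in range(1,lab[0]):
        if lab[2][i,4]>25:
            Q=Pb[lab[1]==i]; hd=Q[Q[:,2]>0.055]; print(n,'key',(lab[3][i]+[box[1].start,box[0].start]).round(1),rect(Q),'head',rect(hd) if len(hd)>4 else '', np.percentile(Q[:,2],[2,50,98]).round(3))
    w=(Pb[...,2]>.035)&(Pb[...,2]<.052)&(hb[...,1]>80); print(n,'stand',rect(Pb[w]),np.median(Pb[w][:,2]))
    box=(slice(205,310),slice(305,400)) if n=='top' else (slice(220,300),slice(315,415))
    Pb=P[box];hb=hsv[box]
    c=(Pb[...,2]>.055)&(Pb[...,2]<.064)&(hb[...,1]<70); print(n,'case',rect(Pb[c]),np.median(Pb[c][:,2]))
    y=(hb[...,1]>110)&(hb[...,0]>12)&(hb[...,0]<35)&(Pb[...,2]>.064)&(hb[...,2]>90); print(n,'brass',rect(Pb[y]),np.percentile(Pb[y][:,2],[5,50,95]).round(4))
    box=(slice(195,305),slice(420,530)) if n=='top' else (slice(190,255),slice(375,495))
    Pb=P[box];hb=hsv[box];q=(hb[...,1]<60)&(Pb[...,2]>-.01)&(Pb[...,2]<.03)&(hb[...,2]>100); print(n,'tray',rect(Pb[q]),np.percentile(Pb[q][:,2],[5,50,95]).round(3))
```

```text
top key [193.2 261.6] (array([480.8, 358.7]), array([46.1, 29.4]), 46.4, 212) head (array([478.1, 353.9]), array([21. , 37.1]), 7.5, 136) [0.042 0.08  0.097]
top key [226.4 263.7] (array([471.3, 279.1]), array([29.9, 56.6]), 2.0, 250) head (array([468. , 278.9]), array([23.5, 56.5]), 4.2, 170) [0.044 0.09  0.095]
top key [262.5 267.1] (array([464.7, 203. ]), array([38.7, 33.3]), 50.7, 225) head (array([467.1, 204.3]), array([40.6, 20.2]), 84.0, 125) [0.032 0.068 0.094]
top stand (array([470.6, 280.6]), array([226.4,  71.1]), 85.5, 2458) 0.044519998166562824
top case (array([485.7,  11.1]), array([120.2, 150.7]), 77.7, 2737) 0.05949389091360602
top brass (array([415.8,  25.1]), array([ 72.9, 214.1]), 79.2, 700) [0.0671 0.0715 0.0755]
top tray (array([ 506.2, -274.5]), array([186.2, 191.7]), 4.2, 6258) [-0.001  0.003  0.02 ]
side key [335.  273.6] (array([521.5,  65.4]), array([ 3.5, 48.2]), 78.4, 83) head  [0.    0.009 0.025]
side key [303.1 293.7] (array([456.8, 205.5]), array([52.1, 25.5]), 80.5, 525) head (array([459.6, 207. ]), array([41.4, 12.9]), 81.9, 351) [0.043 0.067 0.092]
side key [267.6 308.2] (array([465.7, 281.7]), array([54.4, 31.7]), 64.3, 566) head (array([465.1, 281.7]), array([58. , 12.8]), 85.6, 382) [0.046 0.082 0.093]
side key [228.7 329.9] (array([467.5, 353.7]), array([45. , 22.5]), 89.6, 675) head (array([471.9, 356.6]), array([36.2, 13.6]), 87.9, 493) [0.043 0.07  0.093]
side stand (array([500.6, 300.4]), array([270.5, 139.8]), 85.5, 3201) 0.04392023654201749
side case (array([481.7,  12.7]), array([123.1, 154.7]), 77.8, 1770) 0.05925328948705688
side brass (array([246.8, 337.9]), array([ 73.9, 879.5]), 35.8, 542) [0.0656 0.0709 0.0727]
side tray (array([ 497.5, -267.8]), array([181.5, 188.9]), 4.6, 3399) [0.001 0.004 0.021]
```

View pics/c1.png

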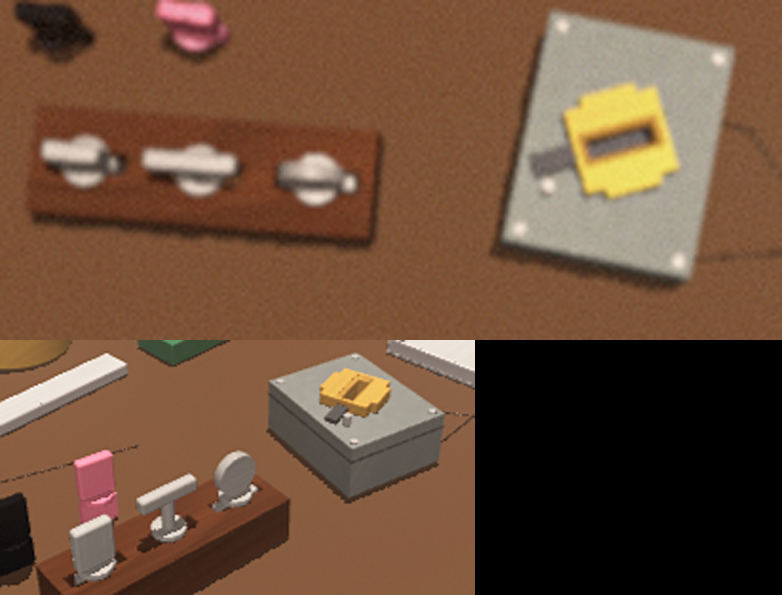

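Confirmed: the leftmost stand key (top (194,262)) is the steel one with the oblong head. Its neighbours have T-bar and disc heads, and the black and pink ones lie loose. The slot runs tilted from lower left to upper right in the crop, with the tongue at its left end (+y). Next I refine the key and slot poses.

Run:
```python
from h import *
def rect(P):
    (c,wh,ang)=cv2.minAreaRect((P[:,:2]*1000).astype(np.float32)); return np.round(c,1),np.round(wh,1),round(ang,1),len(P)
def pca(P):
    X=P[:,:2]*1000; c=X.mean(0); w,v=np.linalg.eigh(np.cov((X-c).T)); a=v[:,1]*np.sign(v[1,1]); return c.round(1),np.degrees(np.arctan2(-a[0],a[1])).round(1),(np.sqrt(12*w)).round(1)
for n in('top','side'):
    d=load(n+'0'); hsv=cv2.cvtColor(d['frame'],cv2.COLOR_BGR2HSV); P=cloud(d)
    V,U=np.mgrid[0:480,0:640]
    # lock
    reg=(np.hypot(P[...,0]-.486,P[...,1]-.012)<.06)
    br=(reg&(hsv[...,1]>110)&(hsv[...,0]>12)&(hsv[...,0]<35)&(hsv[...,2]>90)&(P[...,2]>.06)).astype(np.uint8)
    cs,_=cv2.findContours(br,cv2.RETR_EXTERNAL,cv2.CHAIN_APPROX_NONE); c=max(cs,key=cv2.contourArea)
    full=np.zeros_like(br); cv2.drawContours(full,[c],-1,1,-1)
    for lo in (100,130,160):
        hole=((full>0)&((hsv[...,2]<lo)|(hsv[...,1]<110))).astype(np.uint8)
        hole&=cv2.erode(full,np.ones((3,3)))
        L=cv2.connectedComponentsWithStats(hole); i=1+np.argmax(L[2][1:,4]); m=L[1]==i
        Q=onplane(d,np.c_[U[m],V[m]],.072); print(n,'slot',lo,L[3][i].round(1),rect(Q),pca(Q))
    F=onplane(d,np.c_[U[full>0],V[full>0]],.072); print(n,'plug',rect(F),pca(F))
    # tongue
    tg=reg&(hsv[...,2]<110)&(hsv[...,1]<90)&(P[...,2]>.061)&(full==0); Q=onplane(d,np.c_[U[tg],V[tg]],.068); print(n,'tongue',tg.sum(),Q.mean(0).round(4) if tg.sum() else'')
    # head top
    k=(abs(P[...,0]-.47)<.05)&(abs(P[...,1]-.355)<.035)&(hsv[...,1]<70)&(hsv[...,2]>70)
    for lo,z in((.088,.093),(.05,.072)):
        h=k&(P[...,2]>lo); print(n,'head',lo,pca(P[h]),rect(onplane(d,np.c_[U[h],V[h]],.093)),h.sum())
    co=k&(P[...,2]>.046)&(P[...,2]<.055); print(n,'collar',P[co].mean(0).round(4),rect(P[co]))
    w=(abs(P[...,0]-.47)<.07)&(abs(P[...,1]-.28)<.15)&(hsv[...,1]>80)&(P[...,2]>.038)&(P[...,2]<.05)
    L=cv2.connectedComponentsWithStats(w.astype(np.uint8)); i=1+np.argmax(L[2][1:,4]); print(n,'stand',rect(P[L[1]==i]))
```

```text
top slot 100 [351.7 256.5] (array([484.5,  11.8]), array([ 9.4, 40.5]), 13.8, 84) (array([484.5,  12.3]), np.float64(14.7), array([ 9.5, 40.3]))
top slot 130 [352.  256.1] (array([485.4,  11.5]), array([10.9, 41.7]), 13.8, 100) (array([485.4,  11.6]), np.float64(15.1), array([11. , 41.9]))
top slot 160 [352.2 255.8] (array([486.2,  11.4]), array([12.9, 43.1]), 12.8, 119) (array([486. ,  11.2]), np.float64(13.1), array([12.7, 43.3]))
top plug (array([485.6,  11.8]), array([66.8, 61.1]), 14.7, 817) (array([485.5,  11.7]), np.float64(-75.0), array([58.6, 62.4]))
top tongue 9 [0.4704 0.0545 0.068 ]
top head 0.088 (array([476. , 353.9]), np.float64(-5.5), array([12. , 36.2])) (array([475.9, 353.4]), array([36.6, 12.1]), 84.8, 94) 94
top head 0.05 (array([474.4, 351.9]), np.float64(-5.9), array([19.6, 36.6])) (array([474.5, 349.5]), array([42.9, 27.1]), 51.3, 169) 169
top collar [0.4726 0.3537 0.0502] (array([480.5, 357.3]), array([42. , 29.8]), 33.4, 61)
top stand (array([470.6, 280.7]), array([226.2,  71.1]), 85.5, 2413)Traceback (most recent call last):
  File "<stdin>", line 17, in <module>
    return _wrapfunc(a, 'argmax', axis=axis, out=out, **kwds)
    return bound(*args, **kwds)
ValueError: attempt to get argmax of an empty sequence
```

Emit:
apply_moves(targets=[[0.1,-0.1,0,-0.08],[0.2,-0.2,0,-0.16],[0.3,-0.3,0,-0.24],[0.4,-0.4,0,-0.32],[0.5,-0.5,0,-0.4],[0.6,-0.6,0,-0.48],[0.7,-0.7,0,-0.56],[0.8,-0.8,0,-0.64],[0.9,-0.9,0,-0.72],[1,-1,0,-0.788],[1,-1,0,-0.788]], jaw=40)

```text
time_s: 1.2
eef_pos: [0.2071, -0.4829, 0.2262]
ee_rot: [[0.079, 0.997, -0.0], [0.997, -0.079, 0.001], [0.001, -0.0, -1.0]]
wrist_force: [0.6, 0.7, 0.7]
width: 0.0399
grip_force: 0.0
```

Emit:
apply_moves(targets=[[0.4,0.4,0,0],[0.8,0.8,0,0],[1,1,0,0]])

```text
time_s: 1.5
eef_pos: [0.2944, -0.4092, 0.2264]
ee_rot: [[0.085, 0.996, 0.0], [0.996, -0.085, 0.001], [0.001, 0.0, -1.0]]
wrist_force: [0.4, -0.4, -0.0]
width: 0.0402
grip_force: 0.0
```

Emit:
apply_moves(targets=[[0.4,0.4,0,0],[0.8,0.8,0,0],[1,1,0,0]])

```text
time_s: 1.8
eef_pos: [0.381, -0.3358, 0.2265]
ee_rot: [[0.084, 0.996, 0.0], [0.996, -0.084, 0.001], [0.001, 0.0, -1.0]]
wrist_force: [-0.6, -0.1, 0.1]
width: 0.0396
grip_force: 0.0
```

Emit:
apply_moves(targets=[[0.4,0.2,0,0],[0.8,0.4,0,0],[1,0.5,0,0]])

```text
time_s: 2.1
eef_pos: [0.4266, -0.2593, 0.2264]
ee_rot: [[0.084, 0.996, -0.0], [0.996, -0.084, 0.001], [0.001, -0.0, -1.0]]
wrist_force: [0.2, -0.3, 1.0]
width: 0.04
grip_force: 0.0
```

Emit:
apply_moves(targets=[[0.4,0,0,0],[0.8,0,0,0],[1,0,0,0]])

```text
time_s: 2.4
eef_pos: [0.4323, -0.1797, 0.2264]
ee_rot: [[0.085, 0.996, -0.0], [0.996, -0.085, 0.001], [0.001, -0.0, -1.0]]
wrist_force: [0.2, -0.9, -0.2]
width: 0.0398
grip_force: 0.0
```

Emit:
apply_moves(targets=[[0.4,0,0,0],[0.8,0,0,0],[1,0,0,0]])

```text
time_s: 2.7
eef_pos: [0.4388, -0.1001, 0.2265]
ee_rot: [[0.085, 0.996, -0.0], [0.996, -0.085, 0.001], [0.0, -0.0, -1.0]]
wrist_force: [-0.4, 0.8, 0.5]
width: 0.0401
grip_force: 0.0
```

Emit:
apply_moves(targets=[[0.4,0,0,0],[0.8,0,0,0],[1,0,0,0]])

```text
time_s: 3.0
eef_pos: [0.4454, -0.0203, 0.2266]
ee_rot: [[0.085, 0.996, 0.0], [0.996, -0.085, 0.0], [0.0, -0.0, -1.0]]
wrist_force: [0.7, 0.6, 0.4]
width: 0.0399
grip_force: 0.0
```

Emit:
apply_moves(targets=[[0.4,0,0,0],[0.8,0,0,0],[1,0,0,0]])

```text
time_s: 3.3
eef_pos: [0.452, 0.0595, 0.2265]
ee_rot: [[0.085, 0.996, -0.0], [0.996, -0.085, 0.0], [0.0, -0.0, -1.0]]
wrist_force: [-0.1, 0.1, 0.8]
width: 0.0396
grip_force: 0.0
```

Emit:
apply_moves(targets=[[0.4,0,0,0],[0.8,0,0,0],[1,0,0,0]])

```text
time_s: 3.6
eef_pos: [0.4586, 0.1393, 0.2264]
ee_rot: [[0.085, 0.996, -0.0], [0.996, -0.085, 0.0], [0.0, -0.0, -1.0]]
wrist_force: [-0.1, 0.6, 0.3]
width: 0.04
grip_force: 0.0
```

Emit:
apply_moves(targets=[[0.4,0,0,0],[0.8,0,0,0],[1,0,0,0]])

```text
time_s: 3.9
eef_pos: [0.4652, 0.219, 0.2263]
ee_rot: [[0.084, 0.996, -0.0], [0.996, -0.084, 0.0], [0.0, -0.0, -1.0]]
wrist_force: [0.1, 0.1, -0.1]
width: 0.0399
grip_force: 0.0
```

Emit:
apply_moves(targets=[[0.4,0,0,0],[0.8,0,0,0],[1,0,0,0],[1,0,0,0],[1,0,0,0]])

```text
time_s: 4.4
eef_pos: [0.4717, 0.2961, 0.2263]
ee_rot: [[0.083, 0.997, -0.001], [0.997, -0.083, -0.001], [-0.001, -0.0, -1.0]]
wrist_force: [-0.7, -0.0, -0.1]
width: 0.0403
grip_force: 0.0
```

Emit:
apply_moves(targets=[[0.4,0,0,0],[0.72,-0.01,0,0],[0.72,-0.01,0.2,0],[0.72,-0.01,0.5,0],[0.72,-0.01,0.8,0],[0.72,-0.01,1,0]])

```text
time_s: 5.0
eef_pos: [0.4748, 0.352, 0.1439]
ee_rot: [[0.084, 0.996, -0.002], [0.996, -0.084, -0.002], [-0.002, -0.002, -1.0]]
wrist_force: [-1.0, -0.2, -0.7]
width: 0.04
grip_force: 0.0
```

Emit:
apply_moves(targets=[[0,0,0.2,0],[0,0,0.4,0],[0,0,0.6,0],[0,0,0.8,0],[0,0,1,0],[0,0,1,0]])

```text
time_s: 5.6
eef_pos: [0.4737, 0.3534, 0.0633]
ee_rot: [[0.082, 0.997, -0.004], [0.997, -0.082, -0.003], [-0.003, -0.004, -1.0]]
wrist_force: [-0.5, -0.3, -1.5]
width: 0.04
grip_force: 0.0
```

Emit:
apply_moves(targets=[[0,0,0.02,0],[0,0,0.02,0],[0,0,0.02,0],[0,0,0.02,0],[0,0,0.02,0],[0,0,0.02,0],[0,0,0.02,0],[0,0,0.02,0]], jaw=0, newtons=35)

```text
time_s: 6.4
eef_pos: [0.476, 0.3548, 0.0659]
ee_rot: [[0.082, 0.997, 0.001], [0.997, -0.082, 0.001], [0.001, 0.001, -1.0]]
wrist_force: [-0.6, -0.3, 6.4]
width: 0.0117
grip_force: 35.0
```

Emit:
apply_moves(targets=[[0,0,-0.1,0],[0,0,-0.25,0],[0,0,-0.45,0],[0,0,-0.7,0],[0,0,-1,0]])

```text
time_s: 6.9
eef_pos: [0.4753, 0.3543, 0.1464]
ee_rot: [[0.082, 0.997, -0.0], [0.997, -0.082, -0.0], [-0.0, -0.0, -1.0]]
wrist_force: [-0.6, -0.7, -0.5]
width: 0.0121
grip_force: 35.0
```

Emit:
apply_moves(targets=[[0,0,-0.2,0],[0,0,-0.4,0],[0,0,-0.5,0],[0,0,-0.5,0],[0,0,-0.5,0]])

```text
time_s: 7.4
eef_pos: [0.4752, 0.3543, 0.1843]
ee_rot: [[0.082, 0.997, -0.001], [0.997, -0.082, -0.001], [-0.001, -0.001, -1.0]]
wrist_force: [0.4, 0.7, -1.0]
width: 0.0117
grip_force: 35.0
```

Emit:
apply_moves(targets=[[-0.3,0,0,0],[-0.65,0,0,0],[-1,0,0,0]])

```text
time_s: 7.7
eef_pos: [0.4679, 0.2736, 0.1832]
ee_rot: [[0.081, 0.997, -0.003], [0.997, -0.081, -0.001], [-0.001, -0.002, -1.0]]
wrist_force: [0.1, 0.4, -1.2]
width: 0.012
grip_force: 35.0
```

Emit:
apply_moves(targets=[[-0.35,0.1,0,0],[-0.7,0.2,0,0],[-1,0.24,0,0]])

```text
time_s: 8.0
eef_pos: [0.481, 0.1918, 0.1835]
ee_rot: [[0.082, 0.997, -0.002], [0.997, -0.082, -0.001], [-0.001, -0.002, -1.0]]
wrist_force: [0.7, 0.3, -0.7]
width: 0.0117
grip_force: 35.0
```

Emit:
apply_moves(targets=[[-0.35,0.1,0,0],[-0.7,0.2,0,0],[-1,0.24,0,0]])

```text
time_s: 8.3
eef_pos: [0.4935, 0.1106, 0.1835]
ee_rot: [[0.083, 0.997, -0.002], [0.997, -0.083, -0.001], [-0.001, -0.002, -1.0]]
wrist_force: [0.4, 0.2, -0.4]
width: 0.0119
grip_force: 35.0
```

Emit:
apply_moves(targets=[[-0.35,0,0,0],[-0.7,0,0,0],[-1,0,0,0]])

```text
time_s: 8.6
eef_pos: [0.4865, 0.0311, 0.1835]
ee_rot: [[0.082, 0.997, -0.002], [0.997, -0.082, -0.0], [-0.0, -0.002, -1.0]]
wrist_force: [0.1, 0.8, -1.6]
width: 0.0117
grip_force: 35.0
```

Emit:
apply_moves(targets=[[-0.1,0,0,-0.05],[-0.2,0,0,-0.1],[-0.245,0,0,-0.15],[-0.245,0,0,-0.211],[-0.245,0,0,-0.211],[-0.245,0,0,-0.211],[-0.245,0,0,-0.211]])

```text
time_s: 9.3
eef_pos: [0.4856, 0.013, 0.1845]
ee_rot: [[-0.245, 0.97, -0.001], [0.97, 0.245, 0.0], [0.0, -0.001, -1.0]]
wrist_force: [0.1, -0.1, -0.6]
width: 0.0119
grip_force: 35.0
```

Run:
```python
from h import *
d=grab('side','side1'); e=grab('top','top1')
a=cv2.resize(d['frame'][130:310,290:450],None,fx=2.4,fy=2.4); b=cv2.resize(e['frame'][200:310,280:420],None,fx=2.8,fy=2.8)
h=max(a.shape[0],b.shape[0]); p=lambda x:cv2.copyMakeBorder(x,0,h-x.shape[0],0,0,0)
cv2.imwrite('pics/c2.png',np.hstack([p(a),p(b)]))
s=ctrl.state(); print(s['eef_pos'],s['ee_rot'].round(3).tolist())
```

```text
[0.48581417 0.01299957 0.18482878] [[-0.246, 0.969, -0.0], [0.969, 0.246, 0.0], [0.0, -0.0, -1.0]]
```

View pics/c2.png

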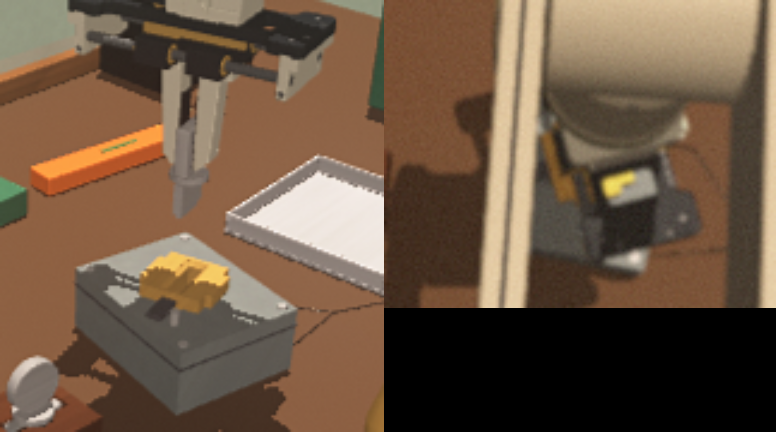

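The side crop shows the paddle key held upright by its head, right above the brass plug (side about (365,205)). The top view is blocked by the arm. I go down to just above the slot mouth and then continue slowly.

Emit:
apply_moves(targets=[[0,0,0.2,0],[0,0,0.4,0],[0,0,0.6,0],[0,0,0.7,0],[0,0,0.7,0],[0,0,0.7,0]])

```text
time_s: 10.0
eef_pos: [0.4862, 0.0129, 0.1296]
ee_rot: [[-0.246, 0.969, 0.0], [0.969, 0.246, -0.0], [-0.0, 0.0, -1.0]]
wrist_force: [0.0, 0.1, 0.1]
width: 0.0116
grip_force: 35.0
```

Emit:
apply_moves(targets=[[0,0,0.04,0],[0,0,0.08,0],[0,0,0.12,0],[0,0,0.15,0],[0,0,0.15,0]])

```text
time_s: 10.5
eef_pos: [0.4864, 0.0128, 0.1184]
ee_rot: [[-0.247, 0.969, 0.001], [0.969, 0.247, -0.0], [-0.0, 0.001, -1.0]]
wrist_force: [-5.6, 1.1, 11.8]
width: 0.0113
grip_force: 35.0
```

Emit:
apply_moves(targets=[[0,-0.01,-0.02,0],[0,-0.02,0,0],[0,-0.02,0.03,0],[0,-0.02,0.06,0],[0,-0.02,0.06,0]])

```text
time_s: 11.0
eef_pos: [0.4838, 0.0125, 0.1113]
ee_rot: [[-0.247, 0.969, -0.001], [0.969, 0.247, 0.0], [0.0, -0.001, -1.0]]
wrist_force: [-0.8, -0.3, -1.3]
width: 0.0118
grip_force: 35.0
```

Emit:
apply_moves(targets=[[0,0,0.04,0],[0,0,0.08,0],[0,0,0.12,0],[0,0,0.16,0],[0,0,0.19,0],[0,0,0.19,0]])

```text
time_s: 11.6
eef_pos: [0.484, 0.0125, 0.0965]
ee_rot: [[-0.247, 0.969, -0.001], [0.969, 0.247, 0.0], [0.0, -0.001, -1.0]]
wrist_force: [-0.5, -0.4, -0.0]
width: 0.0119
grip_force: 35.0
```

Emit:
apply_moves(targets=[[0,0,0.02,0],[0,0,0.035,0],[0,0,0.045,0],[0,0,0.045,0]])

```text
time_s: 12.0
eef_pos: [0.4843, 0.0125, 0.0934]
ee_rot: [[-0.247, 0.969, -0.0], [0.969, 0.247, 0.0], [0.0, -0.0, -1.0]]
wrist_force: [-0.6, 0.1, -0.7]
width: 0.0116
grip_force: 35.0
```

Emit:
apply_moves(targets=[[0,0,0.01,0],[0,0,0.02,0],[0,0,0.02,0.05],[0,0,0.02,0.1],[0,0,0.02,0.15],[0,0,0.02,0.2]])

```text
time_s: 12.6
eef_pos: [0.485, 0.0122, 0.0928]
ee_rot: [[0.068, 0.998, 0.001], [0.998, -0.068, -0.001], [-0.0, 0.001, -1.0]]
wrist_force: [-2.3, -0.8, 6.0]
width: 0.0123
grip_force: 35.0
```

```bash
python3 -c "
from h import *
s=ctrl.state(); print(s['eef_pos'],s['wrist_force'],s['moment'])"
```

```text
[0.48496721 0.01219082 0.09284437] [-2.31692695 -0.78294611  5.99442358] [-0.30605705  0.38711201  0.07467445]
```

Emit:
apply_moves(targets=[[0,0,-0.005,0.05],[0,0,-0.005,0.1],[0,0,-0.005,0.15],[0,0,-0.005,0.2],[0,0,-0.005,0.25],[0,0,-0.005,0.3],[0,0,-0.005,0.35],[0,0,-0.005,0.4],[0,0,-0.005,0.45],[0,0,-0.005,0.51],[0,0,-0.005,0.51],[0,0,-0.005,0.51],[0,0,-0.005,0.51]])

```text
time_s: 13.9
eef_pos: [0.4848, 0.0123, 0.0928]
ee_rot: [[0.76, 0.65, 0.001], [0.65, -0.76, -0.0], [0.001, 0.001, -1.0]]
wrist_force: [-1.6, -1.5, 6.3]
width: 0.012
grip_force: 35.0
```

Run:
```python
from h import *
s=ctrl.state(); print(s['eef_pos'],s['wrist_force'],s['moment'],s['q'])
d=grab('side','side2'); cv2.imwrite('pics/c3.png',cv2.resize(d['frame'][170:310,300:440],None,fx=4,fy=4))
```

```text
[0.48477518 0.01234411 0.09282516] [-1.62239158 -1.5068852   6.27179323] [-0.27016857  0.32309257  0.01213498] [-8.02084274e-02 -7.57951180e-02  1.94947031e+00 -1.53753819e-04
  1.26699726e+00  7.83190688e-01]
```

View pics/c3.png

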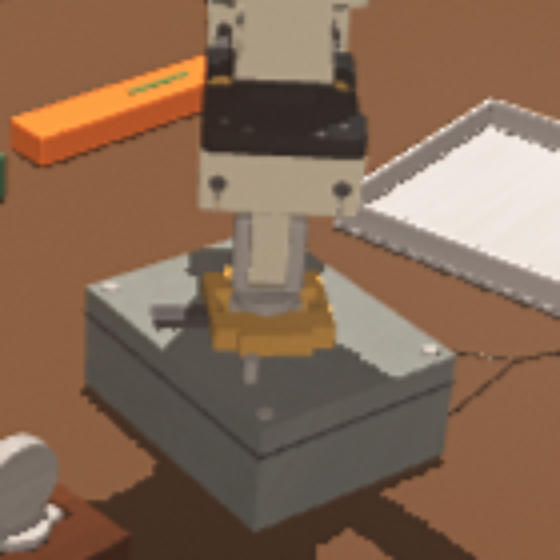

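The side crop shows the collar seated on the brass plug and the tongue at (175,315) swung well away from the pin at (250,370). I back off within the play and draw the key out.

Emit:
apply_moves(targets=[[0,0,0,-0.03],[0,0,-0.02,-0.07],[0,0,-0.04,-0.07],[0,0,-0.1,-0.07],[0,0,-0.16,-0.07],[0,0,-0.22,-0.07],[0,0,-0.28,-0.07],[0,0,-0.36,-0.07],[0,0,-0.44,-0.07],[0,0,-0.44,-0.07]])

```text
time_s: 14.95
eef_pos: [0.4852, 0.0124, 0.1288]
ee_rot: [[0.686, 0.727, 0.002], [0.727, -0.686, -0.0], [0.001, 0.002, -1.0]]
wrist_force: [-0.1, -0.5, -2.3]
width: 0.0119
grip_force: 35.0
```

Emit:
apply_moves(targets=[[0,0,-0.2,0],[0,0,-0.5,0],[0,0,-0.7,0],[0,0,-0.7,0],[0,0,-0.7,0]])

```text
time_s: 15.45
eef_pos: [0.4844, 0.0124, 0.1831]
ee_rot: [[0.686, 0.727, 0.0], [0.727, -0.686, -0.0], [0.0, 0.0, -1.0]]
wrist_force: [-0.0, 0.5, -1.7]
width: 0.0122
grip_force: 35.0
```

Emit:
apply_moves(targets=[[-0.2,0.22,0,0],[-0.4,0.43,0,0],[-0.6,0.65,0,0],[-0.81,0.87,0,0]])

```text
time_s: 15.85
eef_pos: [0.4896, -0.083, 0.1815]
ee_rot: [[0.686, 0.728, -0.002], [0.728, -0.686, 0.001], [-0.001, -0.002, -1.0]]
wrist_force: [0.5, -0.3, -1.1]
width: 0.0118
grip_force: 35.0
```

Emit:
apply_moves(targets=[[-0.2,0.22,0,0],[-0.4,0.43,0,0],[-0.6,0.65,0,0],[-0.81,0.87,0,0]])

```text
time_s: 16.25
eef_pos: [0.4958, -0.1778, 0.1814]
ee_rot: [[0.686, 0.728, -0.002], [0.728, -0.686, 0.001], [-0.001, -0.003, -1.0]]
wrist_force: [0.2, 1.0, -1.2]
width: 0.0119
grip_force: 35.0
```

Emit:
apply_moves(targets=[[-0.2,0.22,0,0],[-0.4,0.43,0,0],[-0.6,0.65,0,0],[-0.81,0.87,0,0],[-0.81,0.87,0.3,0],[-0.81,0.87,0.6,0],[-0.81,0.87,0.8,0],[-0.81,0.87,0.8,0],[-0.81,0.87,0.8,0]])

```text
time_s: 17.15
eef_pos: [0.5026, -0.2718, 0.119]
ee_rot: [[0.686, 0.728, -0.001], [0.728, -0.686, 0.001], [-0.0, -0.001, -1.0]]
wrist_force: [-0.6, -0.7, 0.7]
width: 0.0119
grip_force: 35.0
```

Run:
```python
from h import *
s=ctrl.state(); print(s['eef_pos'],s['wrist_force'])
d=grab('side','side3'); e=grab('top','top3')
a=cv2.resize(d['frame'][140:300,310:500],None,fx=2.1,fy=2.1); b=cv2.resize(e['frame'][195:310,300:530],None,fx=1.7,fy=1.7)
h=max(a.shape[0],b.shape[0]); p=lambda x:cv2.copyMakeBorder(x,0,h-x.shape[0],0,0,0)
cv2.imwrite('pics/c4.png',np.hstack([p(a),p(b)]))
```

```text
[ 0.50257622 -0.27179605  0.11897608] [-0.62644546 -0.70953618  0.74893417]
```

View pics/c4.png

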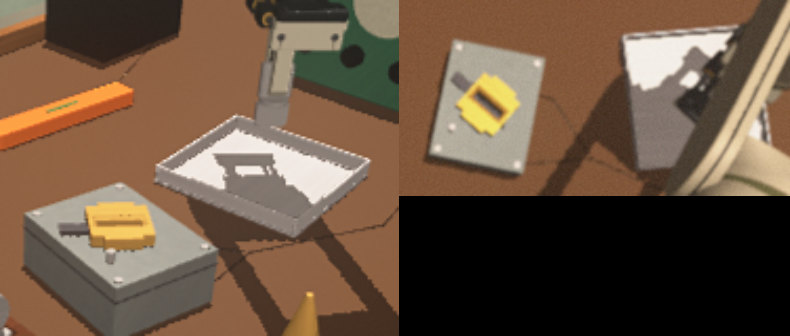

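The top crop shows the lock still turned, with the slot running from upper left to lower right and the tongue away from its pin. The key is hanging over the tray. I lower it and release.

Emit:
apply_moves(targets=[[0,0,0.2,0],[0,0,0.4,0],[0,0,0.6,0],[0,0,0.7,0],[0,0,0.75,0],[0,0,0.78,0],[0,0,0.78,0]])

```text
time_s: 17.95
eef_pos: [0.503, -0.2723, 0.057]
ee_rot: [[0.686, 0.727, 0.0], [0.727, -0.686, -0.0], [0.0, 0.0, -1.0]]
wrist_force: [0.2, 0.2, -1.4]
width: 0.0116
grip_force: 35.0
```

Emit:
apply_moves(targets=[[0,0,0,0],[0,0,0,0],[0,0,0,0],[0,0,0,0],[0,0,0,0],[0,0,0,0],[0,0,0,0],[0,0,0,0]], jaw=50)

```text
time_s: 18.75
eef_pos: [0.5029, -0.2722, 0.057]
ee_rot: [[0.686, 0.728, -0.0], [0.728, -0.686, 0.0], [-0.0, -0.0, -1.0]]
wrist_force: [-0.4, -0.2, -0.3]
width: 0.0498
grip_force: 0.0
```

Emit:
apply_moves(targets=[[0,0,-0.1,0],[0,0,-0.2,0],[0,0,-0.35,0],[0,0,-0.5,0],[0,0,-0.7,0],[0,0,-0.85,0],[0,0,-1,0]])

```text
time_s: 19.45
eef_pos: [0.5032, -0.2725, 0.1388]
ee_rot: [[0.686, 0.727, 0.001], [0.727, -0.686, -0.001], [0.0, 0.001, -1.0]]
wrist_force: [-0.3, -0.6, -0.1]
width: 0.0497
grip_force: 0.0
```

Emit:
apply_moves(targets=[[0,0,-0.3,0],[0,0,-0.6,0],[0,0,-1,0]])

```text
time_s: 19.75
eef_pos: [0.5021, -0.2717, 0.2173]
ee_rot: [[0.686, 0.728, -0.002], [0.728, -0.686, 0.001], [-0.0, -0.002, -1.0]]
wrist_force: [0.6, 0.0, -0.2]
width: 0.0501
grip_force: 0.0
```

Emit:
apply_moves(targets=[[-0.3,-0.2,0,0],[-0.6,-0.4,0,0],[-1,-0.4,0,0],[-1,-0.4,0,0],[-1,-0.4,0,0]])

```text
time_s: 20.25
eef_pos: [0.4246, -0.3088, 0.2176]
ee_rot: [[0.687, 0.726, 0.001], [0.726, -0.687, -0.0], [0.0, 0.001, -1.0]]
wrist_force: [0.5, -0.0, 0.5]
width: 0.0497
grip_force: 0.0
```

Run:
```python
from h import *
d=grab('side','side4'); e=grab('top','top4')
a=cv2.resize(d['frame'][140:300,310:500],None,fx=2.1,fy=2.1); b=cv2.resize(e['frame'][195:310,300:530],None,fx=1.7,fy=1.7)
h=max(a.shape[0],b.shape[0]); p=lambda x:cv2.copyMakeBorder(x,0,h-x.shape[0],0,0,0)
cv2.imwrite('pics/c5.png',np.hstack([p(a),p(b)]))
P=cloud(d); m=(abs(P[...,0]-.502)<.08)&(abs(P[...,1]+.271)<.08)&(P[...,2]>.008)&(P[...,2]<.12); print(m.sum(),P[m].mean(0).round(3),P[m].min(0).round(3),P[m].max(0).round(3))
```

```text
479 [ 0.505 -0.265  0.044] [ 0.484 -0.35   0.008] [ 0.582 -0.191  0.082]
```

View pics/c5.png

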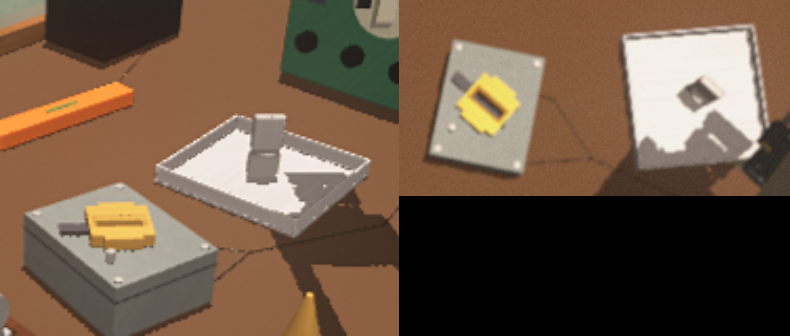

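The key stands upright near the tray's centre, the lock is still turned, and the gripper is clear of everything.

```bash
python3 -c "
from workcell import ctrl
print(ctrl.finish_job())"
```

```text
the job is handed in; nothing more can be done
None
```

I put the paddle key fully into the lock, turned it about 60° clockwise, drew it out and stood it upright in the tin tray with the lock left turned; the job is handed in (about 20 s of the 58 s used), but no verdict was returned.

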